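Set the flip tags of the reagent bins

TASK

Make the flip tags on the stock board tell the truth: with a fingertip, push over the tags that are wrong, so that each full bin (two amber bottles in it) has the green face up on the tag in front of it, and the bin that still has room has the red face up. Push the tags gently, do not pinch them, and leave the bottles standing where they are.

Things in the scene. Friction and masses are not known exactly. Their poses are not given: they have to be found in the camera images.
- board: flat grey board, 140 x 384 x 8 mm, fixed, perhaps a little turned; origin at the centre of its underside, x pointing away from the robot, y left along the row, z up. Three tag posts stand along its front (x = -34 mm) at y = +126, 0, -126 mm, and 70 mm straight behind each (along x) one bin. Each tag belongs to the bin straight behind it
- bin_a: open blue bin, 62 x 122 x 30 mm (x, y, z), walls and floor 3 mm, fixed on the board, with room for exactly two amber bottles side by side along y; origin at the centre of its underside, axes as the board's. Which bin stands at which of the three places changes; it is full when two bottles stand in it
- bin_b: open blue bin, 62 x 122 x 30 mm (x, y, z), walls and floor 3 mm, fixed on the board, with room for exactly two amber bottles side by side along y; origin at the centre of its underside, axes as the board's. Which bin stands at which of the three places changes; it is full when two bottles stand in it
- bin_c: open blue bin, 62 x 122 x 30 mm (x, y, z), walls and floor 3 mm, fixed on the board, with room for exactly two amber bottles side by side along y; origin at the centre of its underside, axes as the board's. Which bin stands at which of the three places changes; it is full when two bottles stand in it
- tag_1 (a joint): hinge of flip tag 1, rad: 0 upright, about +0.6 (end stop) fallen to the right (board -y) with the green face up, about -0.6 (end stop) fallen to the left (board +y) with the red face up. Light hinge without spring: the tag falls by its own weight to one stop or the other once past upright. At a stop the tag stands 34 deg from upright
- tag_1_hinge (a point): middle of the hinge axis of flip tag 1 on its grey post, 52 mm above the worktop; axes as the board's, hinge axis along x. Tag plate 50 mm wide (x), 5 mm thick, free edge 44 mm from the axis: at a stop it is 25 mm beside and 36 mm above it. The post ends 8 mm above the axis. A fingertip 16 mm above the axis, moved level along y from outside the free edge until its leading side is 5 mm past the axis, turns it. The tags swap places
- tag_1_green: the green face plate of flip tag 1, 50 x 2.5 x 42 mm, turning with it; origin on the hinge axis, z from the axis to the free edge; this face looks to its +y
- tag_1_red: the red face plate of flip tag 1, 50 x 2.5 x 42 mm, turning with it; origin on the hinge axis, z from the axis to the free edge; this face looks to its -y
- tag_2 (a joint): hinge of flip tag 2, rad: 0 upright, about +0.6 (end stop) fallen to the right (board -y) with the green face up, about -0.6 (end stop) fallen to the left (board +y) with the red face up. Light hinge without spring: the tag falls by its own weight to one stop or the other once past upright. At a stop the tag stands 34 deg from upright
- tag_2_hinge (a point): middle of the hinge axis of flip tag 2 on its grey post, 52 mm above the worktop; axes as the board's, hinge axis along x. Tag plate 50 mm wide (x), 5 mm thick, free edge 44 mm from the axis: at a stop it is 25 mm beside and 36 mm above it. The post ends 8 mm above the axis. A fingertip 16 mm above the axis, moved level along y from outside the free edge until its leading side is 5 mm past the axis, turns it. The tags swap places
- tag_2_green: the green face plate of flip tag 2, 50 x 2.5 x 42 mm, turning with it; origin on the hinge axis, z from the axis to the free edge; this face looks to its +y
- tag_2_red: the red face plate of flip tag 2, 50 x 2.5 x 42 mm, turning with it; origin on the hinge axis, z from the axis to the free edge; this face looks to its -y
- tag_3 (a joint): hinge of flip tag 3, rad: 0 upright, about +0.6 (end stop) fallen to the right (board -y) with the green face up, about -0.6 (end stop) fallen to the left (board +y) with the red face up. Light hinge without spring: the tag falls by its own weight to one stop or the other once past upright. At a stop the tag stands 34 deg from upright
- tag_3_hinge (a point): middle of the hinge axis of flip tag 3 on its grey post, 52 mm above the worktop; axes as the board's, hinge axis along x. Tag plate 50 mm wide (x), 5 mm thick, free edge 44 mm from the axis: at a stop it is 25 mm beside and 36 mm above it. The post ends 8 mm above the axis. A fingertip 16 mm above the axis, moved level along y from outside the free edge until its leading side is 5 mm past the axis, turns it. The tags swap places
- tag_3_green: the green face plate of flip tag 3, 50 x 2.5 x 42 mm, turning with it; origin on the hinge axis, z from the axis to the free edge; this face looks to its +y
- tag_3_red: the red face plate of flip tag 3, 50 x 2.5 x 42 mm, turning with it; origin on the hinge axis, z from the axis to the free edge; this face looks to its -y
- bottle_1: amber reagent bottle with orange cap, 52 mm across, 92 mm high, loose, standing in a bin (two fill a bin); origin at the centre of its underside
- bottle_2: amber reagent bottle with orange cap, 52 mm across, 92 mm high, loose, standing in a bin (two fill a bin); origin at the centre of its underside
- bottle_3: amber reagent bottle with orange cap, 52 mm across, 92 mm high, loose, standing in a bin (two fill a bin); origin at the centre of its underside
- bottle_4: amber reagent bottle with orange cap, 52 mm across, 92 mm high, loose, standing in a bin (two fill a bin); origin at the centre of its underside
- bottle_5: amber reagent bottle with orange cap, 52 mm across, 92 mm high, loose, standing in a bin (two fill a bin); origin at the centre of its underside

How it is judged:
At the end, for the whole second after the job is handed in: Each tag in front of a bin with two bottles lies fallen to its green side (hinge over +0.5 rad), the tag in front of the bin with one bottle lies on its red side (below -0.5 rad), all tags at rest (under 0.1 rad/s), and all bottles stand upright within 12 mm of where they were ((((horizontal distance between tag_1_hinge and bin_a below 0.09 m or horizontal distance between tag_1_hinge and bin_b below 0.09 m) and value of joint tag_1 above 0.5 rad) or (horizontal distance between tag_1_hinge and bin_c below 0.09 m and value of joint tag_1 below -0.5 rad)) and velocity of joint tag_1 between -0.1 and 0.1 rad/s and (((horizontal distance between tag_2_hinge and bin_a below 0.09 m or horizontal distance between tag_2_hinge and bin_b below 0.09 m) and value of joint tag_2 above 0.5 rad) or (horizontal distance between tag_2_hinge and bin_c below 0.09 m and value of joint tag_2 below -0.5 rad)) and velocity of joint tag_2 between -0.1 and 0.1 rad/s and (((horizontal distance between tag_3_hinge and bin_a below 0.09 m or horizontal distance between tag_3_hinge and bin_b below 0.09 m) and value of joint tag_3 above 0.5 rad) or (horizontal distance between tag_3_hinge and bin_c below 0.09 m and value of joint tag_3 below -0.5 rad)) and velocity of joint tag_3 between -0.1 and 0.1 rad/s and distance of each of bottle_1, bottle_2, bottle_3, bottle_4, bottle_5 from where it was at the start of the episode below 0.012 m and angle between each of bottle_1, bottle_2, bottle_3, bottle_4, bottle_5's own z axis and vertical below 0.1 rad); the robot touches nothing.
It fails at once if a tag is pinched (the fingers press on both its faces at once) ((contact force between the fingers and tag_1_green above 1.5 N and contact force between the fingers and tag_1_red above 1.5 N) or (contact force between the fingers and tag_2_green above 1.5 N and contact force between the fingers and tag_2_red above 1.5 N) or (contact force between the fingers and tag_3_green above 1.5 N and contact force between the fingers and tag_3_red above 1.5 N)).
It fails at once if a tag is pushed with more than 15 N ((contact force between anything else and tag_1_green above 15 N or contact force between anything else and tag_1_red above 15 N) or (contact force between anything else and tag_2_green above 15 N or contact force between anything else and tag_2_red above 15 N) or (contact force between anything else and tag_3_green above 15 N or contact force between anything else and tag_3_red above 15 N)).
It fails at once if a bottle is lifted, shoved or tipped (moved over 12 mm, or leaning over 0.2 rad) ((distance of bottle_1 from where it was at the start of the episode above 0.012 m or angle between bottle_1's own z axis and vertical above 0.2 rad) or (distance of bottle_2 from where it was at the start of the episode above 0.012 m or angle between bottle_2's own z axis and vertical above 0.2 rad) or (distance of bottle_3 from where it was at the start of the episode above 0.012 m or angle between bottle_3's own z axis and vertical above 0.2 rad) or (distance of bottle_4 from where it was at the start of the episode above 0.012 m or angle between bottle_4's own z axis and vertical above 0.2 rad) or (distance of bottle_5 from where it was at the start of the episode above 0.012 m or angle between bottle_5's own z axis and vertical above 0.2 rad)).
It also fails if it takes over 48 s, if anything falls off the work surface, if the arm or the gripper's body presses on something with over 40 N, if the wrist force passes 120 N, or if a joint passes its speed limit or range.

ROBOT

A 6-joint arm with a two-finger parallel gripper is mounted at the origin on a cart in front of the work surface, level with it; the furniture and walls round the work are solid. World frame = base frame: x ahead of the robot, y to its left, z up, the work surface at z = 0. Lengths are in m, angles in rad, forces in N, time in s.
With the tool pointing down it reaches from about 0.425 to 0.95 m from the base axis. Payload 3.5 kg.
Tool frame: the origin (TCP) lies on the centre line of the jaws, within the pads' length; the fingertips stand 11 mm ahead of it and the grasp point (between the pads) lies 8 mm behind it; y points along the fingers, x is the direction in which the jaws open and shut, and the axes are right-handed (so a half turn about y gives the same grasp; the last joint's range is limited). The gripper opens to 85 mm and grips with 20 to 120 N. Pads are 22 mm wide; open, the fingers measure 114 mm over their backs; the gripper's body (76 mm by 85 mm) begins 54 mm behind the grasp point. The pads swing forward as they close: fully open they stand 13 mm farther back than shut.
Start: joints at [-1.419, 0.286, 1.577, -0, 1.279, -0.15], TCP at [0.201, -0.644, 0.242] pointing down, gripper open.
Joint ranges: [-2.77, 2.77], [-0.9, 2.22], [0.21, 2.48], [-1.53, 4.67], [0.24, 2.81], [-2.84, 2.84]. Speed limits (rad/s): [2.79, 2.79, 3.14, 3.14, 3.14, 3.14].

INTERFACE

Orientations are given as a unit quaternion [x, y, z, w].
In Python, from plant import get_state, read_camera, sign_off gives the robot as it stands.
- The arm moves only by the shell command python3 -m inch 'ROWS' [FORCE]. ROWS is JSON, a list of rows, each an object of numbers: "ax", "ay", "az": the turn, a rotation vector about the tool's x, y, z in rad; "x", "y", "z": the shift along the tool's x, y, z in mm; "hand": the closure, from -1 (fully open) to 1 (shut). In form: [{"ax": .., "ay": .., "az": .., "x": .., "y": .., "z": .., "hand": ..}, ...]. A call has 1 to 5 rows; each row shifts and turns the commanded pose from where the row before left it, along the tool's axes as they then stand; what a row does not reach is not made up. A row lasts 1/12 s, in which the tool goes at most 41.7 mm and 7.16 degrees, less where a joint would pass 70% of its speed; a pose out of reach is approached as far as the arm can. A call with a gripper value outside its range is refused whole. The fingers move at their own pace and stop on an object; FORCE is the grip in N (left out, the last holds). Time passes only in rows, so rows that do not move let the fingers close. It gives the time, the measured TCP pose, the force and the opening at its end, in the units of the state.
- get_state(): the state, without advancing time (a new reading comes with each control period).
- read_camera(name): name is "scene" or "top"; returns a dict with "img" (400x640x3 uint8, red, green, blue), "fov_y" (degrees; the focal length in pixels is half the picture's height over the tangent of half this angle, whatever the lens; pixels are square), "cx", "cy" (the principal point, pixels), "T" (4x4, takes a point from camera to world coordinates). Camera axes: x right, y down, z forward; pixel columns grow to the right and rows downward; lengths in m; the calibration is good to about 2 mm. A picture is of the moment at which its call begins. There is no depth.
- sign_off(): hands the job in, once; it reports no verdict.
The state is a dict: "time": time; "qpos": joint angles; "dq": joint speeds; "joint_efforts": joint torques, N m; "eef_pos": TCP position; "tcp_rot": TCP orientation; "contact_force": force on the tool from outside, world axes, zero at the start; "wrist_torque": the same for the moment, N m; "opening": opening from 0.0 (shut) to 1.0 (fully open).
Only numpy, scipy, OpenCV 4.12 (cv2) and the standard library are available. Lean on these libraries where they do the work, as an engineer would, in place of code of your own. Each camera call takes 0.05 s, during which the arm holds its last target. There are 200 camera calls.

## Working session

There is one attempt and no reset: what is moved stays moved. The work goes in short steps, Python scripts to look and compute and a shell command to move; the robot and the scene stay as the last step left them, time stands still between calls to the robot, and variables do not carry over. Pictures are saved under pics/ and viewed, about 8 in all and at most 12, crops included, and the job is handed in when it is done.

```bash
mkdir -p pics
python3 - <<'E'
from plant import *
import cv2,numpy as np
for n in("scene","top"):
    c=read_camera(n); cv2.imwrite(f"pics/{n}0.png",c["img"][:,:,::-1]); np.savez(n+"0.npz",**c)
    print(n,c["fov_y"],c["cx"],c["cy"],np.round(c["T"],3).tolist())
print(get_state())
E
```

```text
scene 49.06938750576697 324.9597386066543 204.58965668319775 [[-0.75, -0.322, 0.578, -0.022], [-0.661, 0.34, -0.669, 0.355], [0.019, -0.884, -0.468, 0.478], [0.0, 0.0, 0.0, 1.0]]
top 42.357390941144864 322.7944165264428 203.08493698300163 [[0.025, -0.989, 0.145, 0.339], [-1.0, -0.023, 0.015, -0.208], [-0.011, -0.145, -0.989, 0.965], [0.0, 0.0, 0.0, 1.0]]
{'time': 0.1, 'qpos': array([-1.41901179e+00,  2.87148884e-01,  1.57806659e+00, -6.74163644e-06,
        1.27862709e+00, -1.50005838e-01]), 'dq': array([ 0.00037973, -0.00184344, -0.00283659, -0.00039254, -0.00058356,
        0.0021615 ]), 'joint_efforts': array([ 6.99271186e-04, -4.07296550e+01, -2.93700886e+01, -1.32770328e-04,
        3.41823878e-03, -4.06222810e-06]), 'eef_pos': array([ 0.20056287, -0.64389528,  0.24101812]), 'tcp_rot': array([-0.56891974,  0.41972062, -0.41859144,  0.57004047]), 'contact_force': array([-0.45946574, -0.35953501, -1.0340512 ]), 'wrist_torque': array([-0.03261245, -0.0277628 , -0.00185275]), 'opening': 0.999132837582149}
```

View pics/scene0.png

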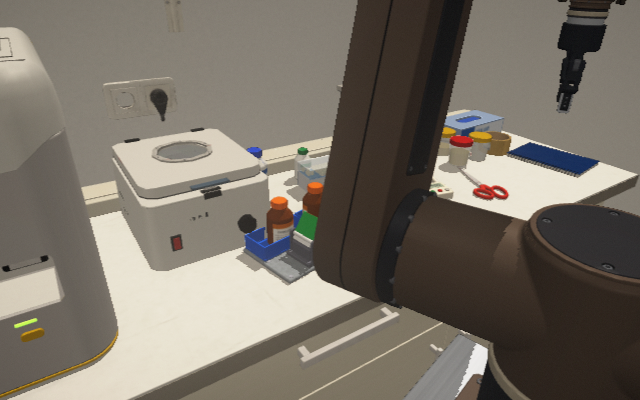

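View pics/top0.png

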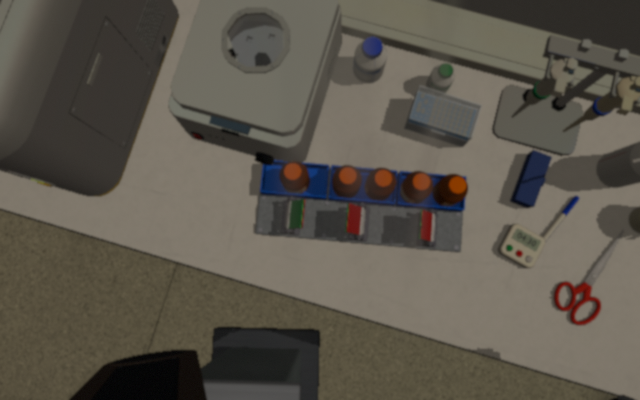

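The top view shows that the left bin (one bottle at 294,177) has a green tag at (295,215). The middle and right bins have two bottles each, with red tags at (356,222) and (428,228). So all three tags are wrong. Next I'll measure positions.

```bash
cat > h.py <<'E'
import numpy as np,cv2
def ray(c,px,z):
    f=200/np.tan(np.radians(float(c["fov_y"])/2)); T=c["T"]
    d=T[:3,:3]@np.array([(px[0]-float(c["cx"]))/f,(px[1]-float(c["cy"]))/f,1]); o=T[:3,3]
    return (o+d*(z-o[2])/d[2])
E
python3 - <<'E'
from h import *
from scipy.spatial.transform import Rotation as R
c=dict(np.load("top0.npz")); im=c["img"]; h=cv2.cvtColor(im,cv2.COLOR_RGB2HSV)
roi=np.zeros(im.shape[:2],np.uint8); roi[155:255,250:475]=1
b=cv2.inRange(h,(105,120,50),(130,255,255))*roi
r=cv2.boxPoints(cv2.minAreaRect(cv2.findNonZero(b))); print("blue",[(p.round(1).tolist(),ray(c,p,.038).round(4).tolist()) for p in r])
s=h[...,1];red=((h[...,0]<6)|(h[...,0]>174))&(s>150)&(h[...,2]>60)
g=(h[...,0]>45)&(h[...,0]<85)&(s>100)&(h[...,2]>30)
roi[:200]=0
for n,m in(("red",red),("green",g)):
    k,l,st,ce=cv2.connectedComponentsWithStats(m.astype(np.uint8)*roi)
    for i in range(1,k):
        if st[i,4]>20: print(n,st[i],ce[i].round(1),ray(c,ce[i],.071).round(4))
Rm=R.from_quat([-0.56891974,0.41972062,-0.41859144,0.57004047]).as_matrix(); print(Rm.round(3))
cr=cv2.resize(im[150:260,245:480],None,fx=3.4,fy=3.4,interpolation=cv2.INTER_CUBIC)
cv2.imwrite("pics/crop.png",np.clip(cr[:,:,::-1]*1.6,0,255))
E
```

```text
blue [([259.6000061035156, 192.6999969482422], [0.4913, -0.0781, 0.038]), ([262.6000061035156, 158.89999389648438], [0.5545, -0.081, 0.038]), ([465.79998779296875, 177.3000030517578], [0.5284, -0.4532, 0.038]), ([462.70001220703125, 211.1999969482422], [0.4661, -0.4467, 0.038])]
red [347 204  13  30 312] [353.4 219.1] [ 0.4431 -0.2482  0.071 ]
red [421 211  10  30 247] [425.9 225.7] [ 0.4345 -0.3741  0.071 ]
green [294 200   9  27 153] [298.5 213.2] [ 0.4512 -0.1522  0.071 ]
[[ 0.297 -0.     0.955]
 [-0.955  0.002  0.297]
 [-0.002 -1.     0.   ]][ WARN:0@0.430] global loadsave.cpp:1063 imwrite_ Unsupported depth image for selected encoder is fallbacked to CV_8U.
```

View pics/crop.png

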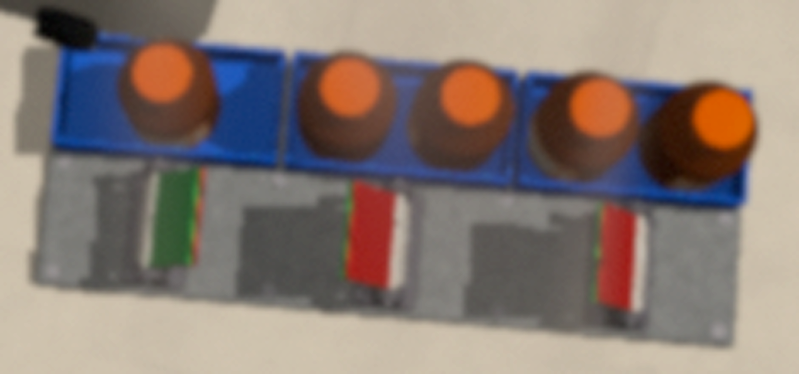

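All three tags are wrong, and the hinges measure about (0.449,-0.134), (0.440,-0.260) and (0.4315,-0.386), with board yaw about -4°. I'll turn the tool so its x axis is board -y, shut the jaws, and go over the midpoint between the left and middle tags.

```bash
python3 -m inch '[{"ay":0.124,"hand":1},{"ay":0.124,"hand":1},{"ay":0.124,"hand":1},{"hand":1},{"hand":1}]' 20
python3 -m inch '[{"x":-30,"z":13.5,"hand":1},{"x":-30,"z":13.5,"hand":1},{"x":-30,"z":13.5,"hand":1},{"x":-30,"z":13.5,"hand":1},{"x":-30,"z":13.5,"hand":1}]'
python3 -m inch '[{"x":-30,"z":13.5,"hand":1},{"x":-30,"z":13.5,"hand":1},{"x":-30,"z":13.5,"hand":1},{"x":-30,"z":13.5,"hand":1},{"x":-30,"z":13.5,"hand":1}]'
python3 -m inch '[{"x":-30,"z":13.5,"hand":1},{"x":-30,"z":13.5,"hand":1},{"x":-30,"z":13.5,"hand":1},{"hand":1},{"hand":1}]'
cat >> h.py <<'E'
def where():
    from plant import get_state
    from scipy.spatial.transform import Rotation as R
    s=get_state(); M=R.from_quat(s["tcp_rot"]).as_matrix(); p=s["eef_pos"]
    print("t",s["time"],"p",p.round(4),"open",s["opening"],"F",s["contact_force"].round(1)); print(M.round(3).tolist())
    X=np.array([.9975,-.07]);Y=np.array([.07,.9975])
    for n,hh in zip("LMR",([.4491,-.1342],[.4403,-.2599],[.4315,-.3856])):
        d=p[:2]-hh; print(n,"board dx,dy mm",(1000*d@X).round(1),(1000*d@Y).round(1))
E
python3 -c "from h import *;where()"
```

```text
t 0.1 p [ 0.2006 -0.6439  0.241 ] open 0.999132837582149 F [-0.5 -0.4 -1. ]
[[0.297, -0.0, 0.955], [-0.955, 0.002, 0.297], [-0.002, -1.0, 0.0]]
L board dx,dy mm -212.2 -525.8
M board dx,dy mm -212.3 -399.8
R board dx,dy mm -212.3 -273.8validation failed for argument at $[0]...
validation failed for argument at $[0]...
validation failed for argument at $[0]...
validation failed for argument at $[0]...
```

The call was refused, probably because each row needs every key. I'll test that with one call.

```bash
python3 -m inch '[{"ax":0,"ay":0.124,"az":0,"x":0,"y":0,"z":0,"hand":1},{"ax":0,"ay":0.124,"az":0,"x":0,"y":0,"z":0,"hand":1},{"ax":0,"ay":0.124,"az":0,"x":0,"y":0,"z":0,"hand":1},{"ax":0,"ay":0,"az":0,"x":0,"y":0,"z":0,"hand":1}]' 20
python3 -c "from h import *;where()"
```

```text
time: 0.43
eef_pos: [0.2006, -0.6441, 0.2415]
tcp_rot: [-0.481, 0.518, -0.517, 0.482]
contact_force: [-0.1, 0.1, 0.1]
opening: 0.456
t 0.4333 p [ 0.2006 -0.6441  0.2415] open 0.45602935356092644 F [-0.1  0.1  0.1]
[[-0.072, -0.0, 0.997], [-0.997, 0.001, -0.072], [-0.001, -1.0, -0.0]]
L board dx,dy mm -212.2 -526.0
M board dx,dy mm -212.2 -400.0
R board dx,dy mm -212.2 -274.0
```

```bash
python3 -m inch '[{"ax":0,"ay":0,"az":0,"x":-30,"y":0,"z":13.5,"hand":1},{"ax":0,"ay":0,"az":0,"x":-30,"y":0,"z":13.5,"hand":1},{"ax":0,"ay":0,"az":0,"x":-30,"y":0,"z":13.5,"hand":1},{"ax":0,"ay":0,"az":0,"x":-30,"y":0,"z":13.5,"hand":1},{"ax":0,"ay":0,"az":0,"x":-30,"y":0,"z":13.5,"hand":1}]'
python3 -m inch '[{"ax":0,"ay":0,"az":0,"x":-30,"y":0,"z":13.5,"hand":1},{"ax":0,"ay":0,"az":0,"x":-30,"y":0,"z":13.5,"hand":1},{"ax":0,"ay":0,"az":0,"x":-30,"y":0,"z":13.5,"hand":1},{"ax":0,"ay":0,"az":0,"x":-30,"y":0,"z":13.5,"hand":1},{"ax":0,"ay":0,"az":0,"x":-30,"y":0,"z":13.5,"hand":1}]'
python3 -m inch '[{"ax":0,"ay":0,"az":0,"x":-30,"y":0,"z":13.5,"hand":1},{"ax":0,"ay":0,"az":0,"x":-30,"y":0,"z":13.5,"hand":1},{"ax":0,"ay":0,"az":0,"x":-30,"y":0,"z":13.5,"hand":1},{"ax":0,"ay":0,"az":0,"x":-30,"y":0,"z":13.5,"hand":1},{"ax":0,"ay":0,"az":0,"x":0,"y":0,"z":0,"hand":1}]'
python3 -c "from h import *;where()"
```

```text
time: 0.85
eef_pos: [0.2789, -0.498, 0.2418]
tcp_rot: [-0.483, 0.517, -0.516, 0.483]
contact_force: [-0.2, -0.5, 0.5]
opening: 0.003
time: 1.27
eef_pos: [0.3567, -0.353, 0.2421]
tcp_rot: [-0.483, 0.517, -0.516, 0.483]
contact_force: [0.1, -0.7, 0.2]
opening: 0.0
time: 1.68
eef_pos: [0.4201, -0.2344, 0.242]
tcp_rot: [-0.484, 0.516, -0.515, 0.485]
contact_force: [-0.2, 0.5, -0.7]
opening: 0.004
t 1.6833 p [ 0.4201 -0.2344  0.242 ] open 0.003599312271540534 F [-0.2  0.5 -0.7]
[[-0.062, 0.001, 0.998], [-0.998, 0.002, -0.062], [-0.002, -1.0, 0.0]]
L board dx,dy mm -21.9 -102.0
M board dx,dy mm -21.9 24.0
R board dx,dy mm -21.9 150.0
```

```bash
python3 -m inch '[{"ax":0,"ay":0,"az":0,"x":-20,"y":0,"z":8,"hand":1},{"ax":0,"ay":0,"az":0,"x":-19,"y":0,"z":8,"hand":1},{"ax":0,"ay":0,"az":0,"x":0,"y":30,"z":0,"hand":1},{"ax":0,"ay":0,"az":0,"x":0,"y":30,"z":0,"hand":1},{"ax":0,"ay":0,"az":0,"x":0,"y":30,"z":0,"hand":1}]'
python3 -m inch '[{"ax":0,"ay":0,"az":0,"x":0,"y":20,"z":0,"hand":1},{"ax":0,"ay":0,"az":0,"x":0,"y":0,"z":0,"hand":1},{"ax":0,"ay":0,"az":0,"x":0,"y":0,"z":0,"hand":1}]'
python3 - <<'E'
from h import *
from plant import *
where()
t=read_camera("top")["img"][150:290,220:500]; s=read_camera("scene")["img"][150:300,200:480]
o=[cv2.resize(i,None,fx=2.0,fy=2.0,interpolation=cv2.INTER_CUBIC) for i in(t,s)]
cv2.imwrite("pics/a.png",np.clip(np.vstack(o)[:,:,::-1]*1.5,0,255).astype(np.uint8))
E
```

```text
time: 2.1
eef_pos: [0.4377, -0.2012, 0.1519]
tcp_rot: [0.483, -0.515, 0.517, -0.483]
contact_force: [0.2, -0.6, -0.7]
opening: -0.001
time: 2.35
eef_pos: [0.4365, -0.2008, 0.1314]
tcp_rot: [-0.483, 0.518, -0.516, 0.482]
contact_force: [-0.6, 0.4, 0.6]
opening: -0.001
t 2.35 p [ 0.4365 -0.2008  0.1314] open -0.0013855418286300026 F [-0.6  0.4  0.6]
[[-0.069, -0.003, 0.998], [-0.998, 0.002, -0.069], [-0.002, -1.0, -0.003]]
L board dx,dy mm -7.9 -67.3
M board dx,dy mm -7.9 58.7
R board dx,dy mm -7.9 184.7
```

View pics/a.png

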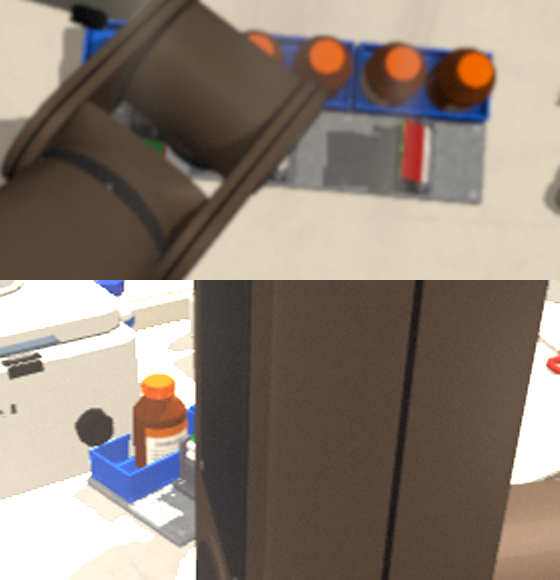

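The arm hides the tags in both views, so I'll rely on the geometry and the force readings. Next I'll centre the tool, descend to the 16 mm tip height and push the left tag.

```bash
python3 -m inch '[{"ax":0,"ay":0,"az":0,"x":-4,"y":0,"z":1,"hand":1},{"ax":0,"ay":0,"az":0,"x":0,"y":20,"z":0,"hand":1},{"ax":0,"ay":0,"az":0,"x":0,"y":20,"z":0,"hand":1},{"ax":0,"ay":0,"az":0,"x":0,"y":12,"z":0,"hand":1},{"ax":0,"ay":0,"az":0,"x":0,"y":0,"z":0,"hand":1}]'
python3 -c "from h import *;where()"
python3 -m inch '[{"ax":0,"ay":0,"az":0,"x":-6,"y":0,"z":0,"hand":1},{"ax":0,"ay":0,"az":0,"x":-6,"y":0,"z":0,"hand":1},{"ax":0,"ay":0,"az":0,"x":-5,"y":0,"z":0,"hand":1},{"ax":0,"ay":0,"az":0,"x":-5,"y":0,"z":0,"hand":1},{"ax":0,"ay":0,"az":0,"x":0,"y":0,"z":0,"hand":1}]'
python3 -c "from h import *;where()"
```

```text
time: 2.87
eef_pos: [0.4378, -0.1963, 0.0792]
tcp_rot: [-0.482, 0.518, -0.516, 0.482]
contact_force: [-0.3, 0.4, -0.3]
opening: -0.001
t 2.8667 p [ 0.4378 -0.1963  0.0792] open -0.0010950947300992391 F [-0.3  0.4 -0.3]
[[-0.07, -0.002, 0.998], [-0.998, 0.002, -0.07], [-0.002, -1.0, -0.002]]
L board dx,dy mm -6.9 -62.7
M board dx,dy mm -6.9 63.3
R board dx,dy mm -6.9 189.3
time: 3.28
eef_pos: [0.4406, -0.1743, 0.0811]
tcp_rot: [0.482, -0.516, 0.517, -0.483]
contact_force: [-0.1, 0.3, -0.7]
opening: -0.002
t 3.2833 p [ 0.4406 -0.1743  0.0811] open -0.0017010826312136608 F [-0.1  0.3 -0.7]
[[-0.069, 0.001, 0.998], [-0.998, -0.001, -0.069], [0.001, -1.0, 0.001]]
L board dx,dy mm -5.6 -40.6
M board dx,dy mm -5.7 85.4
R board dx,dy mm -5.7 211.4
```

Now at dy -40.6, near first contact. I'll push on slowly to about -9.

```bash
python3 -m inch '[{"ax":0,"ay":0,"az":0,"x":-4,"y":0,"z":0,"hand":1},{"ax":0,"ay":0,"az":0,"x":-4,"y":0,"z":0,"hand":1},{"ax":0,"ay":0,"az":0,"x":-4,"y":0,"z":0,"hand":1},{"ax":0,"ay":0,"az":0,"x":-4,"y":0,"z":0,"hand":1},{"ax":0,"ay":0,"az":0,"x":-4,"y":0,"z":0,"hand":1}]'
python3 -m inch '[{"ax":0,"ay":0,"az":0,"x":-4,"y":0,"z":0,"hand":1},{"ax":0,"ay":0,"az":0,"x":-4,"y":0,"z":0,"hand":1},{"ax":0,"ay":0,"az":0,"x":-3,"y":0,"z":0,"hand":1},{"ax":0,"ay":0,"az":0,"x":0,"y":0,"z":0,"hand":1},{"ax":0,"ay":0,"az":0,"x":0,"y":0,"z":0,"hand":1}]'
python3 - <<'E'
from h import *
from plant import *
where()
t=read_camera("top")["img"][150:290,220:500]; s=read_camera("scene")["img"][150:300,200:480]
o=[cv2.resize(i,None,fx=2.0,fy=2.0,interpolation=cv2.INTER_CUBIC) for i in(t,s)]
cv2.imwrite("pics/b.png",np.clip(np.vstack(o)[:,:,::-1]*1.5,0,255).astype(np.uint8))
E
```

```text
time: 3.7
eef_pos: [0.4415, -0.1547, 0.0802]
tcp_rot: [-0.482, 0.517, -0.517, 0.482]
contact_force: [-1.2, 0.0, -0.0]
opening: -0.0
time: 4.12
eef_pos: [0.4424, -0.144, 0.0803]
tcp_rot: [-0.482, 0.517, -0.517, 0.482]
contact_force: [0.1, -1.3, 0.3]
opening: -0.001
t 4.1167 p [ 0.4424 -0.144   0.0803] open -0.001203519103771395 F [ 0.1 -1.3  0.3]
[[-0.07, -0.0, 0.998], [-0.998, -0.0, -0.07], [0.0, -1.0, -0.0]]
L board dx,dy mm -6.0 -10.3
M board dx,dy mm -6.1 115.7
R board dx,dy mm -6.1 241.7
```

View pics/b.png

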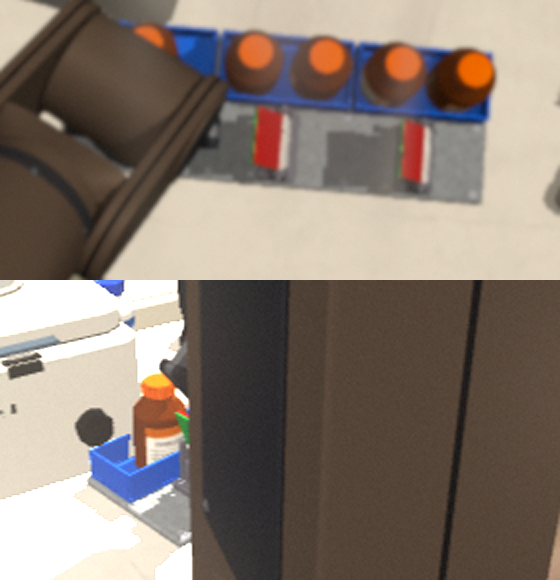

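The scene crop still shows the tag's green face at about (183,425), and there may be a light contact force of about 1 N. The tag may be near upright, so I'll push 2 mm at a time.

```bash
python3 -m inch '[{"ax":0,"ay":0,"az":0,"x":-2,"y":0,"z":0,"hand":1},{"ax":0,"ay":0,"az":0,"x":-2,"y":0,"z":0,"hand":1},{"ax":0,"ay":0,"az":0,"x":-1,"y":0,"z":0,"hand":1},{"ax":0,"ay":0,"az":0,"x":0,"y":0,"z":0,"hand":1},{"ax":0,"ay":0,"az":0,"x":0,"y":0,"z":0,"hand":1}]'
python3 -m inch '[{"ax":0,"ay":0,"az":0,"x":0,"y":0,"z":0,"hand":1},{"ax":0,"ay":0,"az":0,"x":0,"y":0,"z":0,"hand":1},{"ax":0,"ay":0,"az":0,"x":0,"y":0,"z":0,"hand":1}]'
python3 - <<'E'
from h import *
from plant import *
where()
s=read_camera("scene")["img"][180:300,200:320]
cv2.imwrite("pics/c.png",np.clip(cv2.resize(s,None,fx=4,fy=4,interpolation=cv2.INTER_CUBIC)[:,:,::-1]*1.2,0,255).astype(np.uint8))
E
```

```text
time: 4.63
eef_pos: [0.4427, -0.1392, 0.0803]
tcp_rot: [0.482, -0.517, 0.517, -0.482]
contact_force: [-0.3, 0.3, 0.1]
opening: 0.003
time: 4.88
eef_pos: [0.4427, -0.1393, 0.0803]
tcp_rot: [0.482, -0.517, 0.517, -0.482]
contact_force: [0.4, 0.6, 0.6]
opening: 0.001
t 4.8833 p [ 0.4427 -0.1393  0.0803] open 0.001338984495287138 F [0.4 0.6 0.6]
[[-0.07, 0.0, 0.998], [-0.998, -0.0, -0.07], [0.0, -1.0, 0.0]]
L board dx,dy mm -6.0 -5.5
M board dx,dy mm -6.0 120.5
R board dx,dy mm -6.1 246.5
```

View pics/c.png

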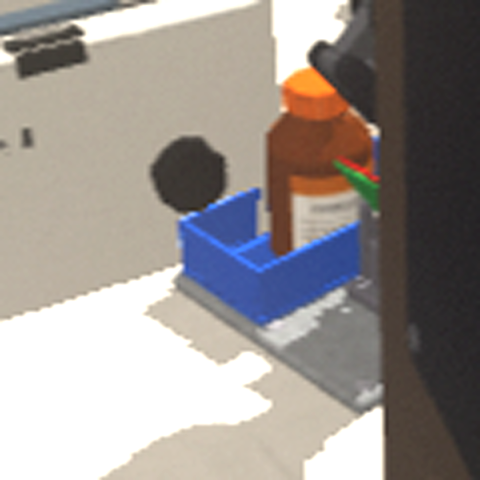

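The left tag now lies with its red edge on top, green underneath, fallen left. Next I'll back off and push the middle tag toward board -y.

```bash
python3 -m inch '[{"ax":0,"ay":0,"az":0,"x":19,"y":0,"z":0,"hand":1},{"ax":0,"ay":0,"az":0,"x":19,"y":0,"z":0,"hand":1},{"ax":0,"ay":0,"az":0,"x":19,"y":0,"z":0,"hand":1},{"ax":0,"ay":0,"az":0,"x":14,"y":0,"z":0,"hand":1},{"ax":0,"ay":0,"az":0,"x":0,"y":0,"z":0,"hand":1}]'
python3 -m inch '[{"ax":0,"ay":0,"az":0,"x":4,"y":0,"z":0,"hand":1},{"ax":0,"ay":0,"az":0,"x":4,"y":0,"z":0,"hand":1},{"ax":0,"ay":0,"az":0,"x":4,"y":0,"z":0,"hand":1},{"ax":0,"ay":0,"az":0,"x":4,"y":0,"z":0,"hand":1},{"ax":0,"ay":0,"az":0,"x":4,"y":0,"z":0,"hand":1}]'
python3 -m inch '[{"ax":0,"ay":0,"az":0,"x":4,"y":0,"z":0,"hand":1},{"ax":0,"ay":0,"az":0,"x":4,"y":0,"z":0,"hand":1},{"ax":0,"ay":0,"az":0,"x":4,"y":0,"z":0,"hand":1},{"ax":0,"ay":0,"az":0,"x":3,"y":0,"z":0,"hand":1},{"ax":0,"ay":0,"az":0,"x":3,"y":0,"z":0,"hand":1}]'
python3 -c "from h import *;where()"
```

```text
time: 5.35
eef_pos: [0.438, -0.2124, 0.0808]
tcp_rot: [0.482, -0.517, 0.518, -0.481]
contact_force: [0.1, -0.5, 0.2]
opening: 0.001
time: 5.77
eef_pos: [0.4363, -0.2299, 0.0803]
tcp_rot: [-0.482, 0.517, -0.517, 0.482]
contact_force: [-0.3, 0.8, 0.2]
opening: -0.002
time: 6.18
eef_pos: [0.435, -0.2483, 0.0803]
tcp_rot: [-0.482, 0.517, -0.517, 0.482]
contact_force: [0.1, -0.1, 0.3]
opening: -0.001
t 6.1833 p [ 0.435  -0.2483  0.0803] open -0.0014526259441402184 F [ 0.1 -0.1  0.3]
[[-0.07, -0.0, 0.998], [-0.998, 0.0, -0.07], [-0.0, -1.0, -0.0]]
L board dx,dy mm -6.1 -114.8
M board dx,dy mm -6.1 11.2
R board dx,dy mm -6.1 137.2
```

```bash
python3 -m inch '[{"ax":0,"ay":0,"az":0,"x":2,"y":0,"z":0,"hand":1},{"ax":0,"ay":0,"az":0,"x":2,"y":0,"z":0,"hand":1},{"ax":0,"ay":0,"az":0,"x":0,"y":0,"z":0,"hand":1},{"ax":0,"ay":0,"az":0,"x":0,"y":0,"z":0,"hand":1},{"ax":0,"ay":0,"az":0,"x":0,"y":0,"z":0,"hand":1}]'
python3 -c "from h import *;where()"
python3 -m inch '[{"ax":0,"ay":0,"az":0,"x":-3,"y":-20,"z":0,"hand":1},{"ax":0,"ay":0,"az":0,"x":0,"y":-20,"z":0,"hand":1},{"ax":0,"ay":0,"az":0,"x":0,"y":-20,"z":0,"hand":1},{"ax":0,"ay":0,"az":0,"x":0,"y":0,"z":0,"hand":1}]'
python3 -m inch '[{"ax":0,"ay":0,"az":0,"x":25,"y":0,"z":0,"hand":1},{"ax":0,"ay":0,"az":0,"x":25,"y":0,"z":0,"hand":1},{"ax":0,"ay":0,"az":0,"x":23,"y":0,"z":0,"hand":1},{"ax":0,"ay":0,"az":0,"x":0,"y":0,"z":0,"hand":1},{"ax":0,"ay":0,"az":0,"x":0,"y":0,"z":0,"hand":1}]'
python3 -c "from h import *;where()"
```

```text
time: 6.6
eef_pos: [0.4347, -0.2518, 0.0803]
tcp_rot: [-0.482, 0.517, -0.517, 0.482]
contact_force: [0.1, -0.2, -0.0]
opening: -0.0
t 6.6 p [ 0.4347 -0.2518  0.0803] open -0.0003379343076874005 F [ 0.1 -0.2 -0. ]
[[-0.07, -0.0, 0.998], [-0.998, 0.0, -0.07], [-0.0, -1.0, -0.0]]
L board dx,dy mm -6.1 -118.3
M board dx,dy mm -6.1 7.7
R board dx,dy mm -6.1 133.7
time: 6.93
eef_pos: [0.4372, -0.2506, 0.1447]
tcp_rot: [0.482, -0.514, 0.52, -0.483]
contact_force: [0.3, -0.4, 0.5]
opening: 0.002
time: 7.35
eef_pos: [0.4294, -0.3221, 0.1394]
tcp_rot: [-0.482, 0.518, -0.517, 0.482]
contact_force: [0.4, 0.2, 0.0]
opening: -0.003
t 7.35 p [ 0.4294 -0.3221  0.1394] open -0.0029730217225390535 F [0.4 0.2 0. ]
[[-0.072, -0.001, 0.997], [-0.997, 0.001, -0.072], [-0.001, -1.0, -0.001]]
L board dx,dy mm -6.5 -188.8
M board dx,dy mm -6.5 -62.8
R board dx,dy mm -6.5 63.2
```

```bash
python3 -m inch '[{"ax":0,"ay":0,"az":0,"x":0,"y":20,"z":0,"hand":1},{"ax":0,"ay":0,"az":0,"x":0,"y":20,"z":0,"hand":1},{"ax":0,"ay":0,"az":0,"x":0,"y":19,"z":0,"hand":1},{"ax":0,"ay":0,"az":0,"x":0,"y":0,"z":0,"hand":1},{"ax":0,"ay":0,"az":0,"x":9,"y":0,"z":0,"hand":1}]'
python3 -m inch '[{"ax":0,"ay":0,"az":0,"x":8,"y":0,"z":0,"hand":1},{"ax":0,"ay":0,"az":0,"x":4,"y":0,"z":0,"hand":1},{"ax":0,"ay":0,"az":0,"x":4,"y":0,"z":0,"hand":1},{"ax":0,"ay":0,"az":0,"x":4,"y":0,"z":0,"hand":1},{"ax":0,"ay":0,"az":0,"x":4,"y":0,"z":0,"hand":1}]'
python3 -m inch '[{"ax":0,"ay":0,"az":0,"x":4,"y":0,"z":0,"hand":1},{"ax":0,"ay":0,"az":0,"x":4,"y":0,"z":0,"hand":1},{"ax":0,"ay":0,"az":0,"x":4,"y":0,"z":0,"hand":1},{"ax":0,"ay":0,"az":0,"x":4,"y":0,"z":0,"hand":1},{"ax":0,"ay":0,"az":0,"x":3,"y":0,"z":0,"hand":1}]'
python3 -m inch '[{"ax":0,"ay":0,"az":0,"x":2,"y":0,"z":0,"hand":1},{"ax":0,"ay":0,"az":0,"x":2,"y":0,"z":0,"hand":1},{"ax":0,"ay":0,"az":0,"x":0,"y":0,"z":0,"hand":1},{"ax":0,"ay":0,"az":0,"x":0,"y":0,"z":0,"hand":1},{"ax":0,"ay":0,"az":0,"x":0,"y":0,"z":0,"hand":1}]'
python3 - <<'E'
from h import *
from plant import *
where()
t=read_camera("top")["img"][150:290,220:500]
cv2.imwrite("pics/d.png",np.clip(cv2.resize(t,None,fx=2.5,fy=2.5)[:,:,::-1]*1.5,0,255).astype(np.uint8))
E
```

```text
time: 7.77
eef_pos: [0.4283, -0.3278, 0.0795]
tcp_rot: [-0.482, 0.519, -0.515, 0.483]
contact_force: [0.2, 0.1, 0.3]
opening: 0.003
time: 8.18
eef_pos: [0.4278, -0.3556, 0.0821]
tcp_rot: [0.482, -0.517, 0.518, -0.482]
contact_force: [-0.2, -0.3, 0.4]
opening: -0.004
time: 8.6
eef_pos: [0.4262, -0.3741, 0.0813]
tcp_rot: [0.482, -0.517, 0.517, -0.482]
contact_force: [0.2, 1.1, -0.4]
opening: -0.002
time: 9.02
eef_pos: [0.4259, -0.3774, 0.0813]
tcp_rot: [-0.482, 0.517, -0.517, 0.482]
contact_force: [-0.2, 0.7, 0.9]
opening: -0.001
t 9.0167 p [ 0.4259 -0.3774  0.0813] open -0.0013728281837830944 F [-0.2  0.7  0.9]
[[-0.07, -0.0, 0.998], [-0.998, 0.0, -0.07], [-0.0, -1.0, -0.0]]
L board dx,dy mm -6.1 -244.3
M board dx,dy mm -6.1 -118.3
R board dx,dy mm -6.1 7.7
```

View pics/d.png

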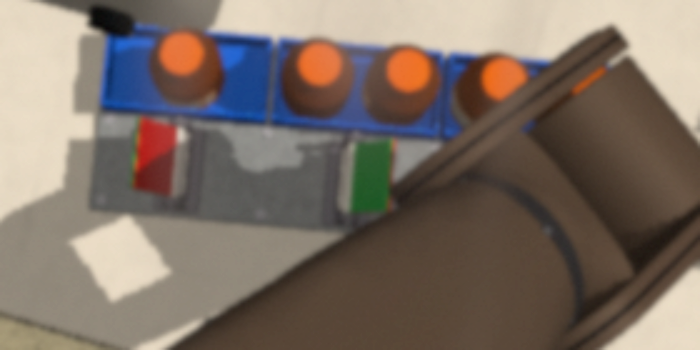

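The left tag now shows red at (155,155) and the middle tag green at (372,175). The right tag is hidden, so I'll push it slightly further, lift and clear the view.

```bash
python3 -m inch '[{"ax":0,"ay":0,"az":0,"x":2,"y":0,"z":0,"hand":1},{"ax":0,"ay":0,"az":0,"x":0,"y":0,"z":0,"hand":1},{"ax":0,"ay":0,"az":0,"x":0,"y":0,"z":0,"hand":1},{"ax":0,"ay":0,"az":0,"x":-4,"y":0,"z":0,"hand":1},{"ax":0,"ay":0,"az":0,"x":0,"y":-20,"z":0,"hand":1}]'
python3 -m inch '[{"ax":0,"ay":0,"az":0,"x":0,"y":-30,"z":0,"hand":1},{"ax":0,"ay":0,"az":0,"x":0,"y":-30,"z":0,"hand":1},{"ax":0,"ay":0,"az":0,"x":0,"y":-30,"z":0,"hand":1},{"ax":0,"ay":0,"az":0,"x":0,"y":-30,"z":0,"hand":1},{"ax":0,"ay":0,"az":0,"x":0,"y":0,"z":0,"hand":1}]'
python3 -m inch '[{"ax":0,"ay":0,"az":0,"x":30,"y":0,"z":-20,"hand":1},{"ax":0,"ay":0,"az":0,"x":30,"y":0,"z":-20,"hand":1},{"ax":0,"ay":0,"az":0,"x":30,"y":0,"z":-20,"hand":1},{"ax":0,"ay":0,"az":0,"x":30,"y":0,"z":-20,"hand":1},{"ax":0,"ay":0,"az":0,"x":30,"y":0,"z":-20,"hand":1}]'
python3 -m inch '[{"ax":0,"ay":0,"az":0,"x":30,"y":0,"z":-20,"hand":1},{"ax":0,"ay":0,"az":0,"x":30,"y":0,"z":-20,"hand":1},{"ax":0,"ay":0,"az":0,"x":30,"y":0,"z":-20,"hand":1},{"ax":0,"ay":0,"az":0,"x":0,"y":0,"z":0,"hand":1},{"ax":0,"ay":0,"az":0,"x":0,"y":0,"z":0,"hand":1}]'
python3 - <<'E'
from h import *
from plant import *
where()
c=dict(np.load("top0.npz")); n=read_camera("top")["img"]
def caps(im):
    h=cv2.cvtColor(im,cv2.COLOR_RGB2HSV); m=cv2.inRange(h,(6,200,140),(16,255,255)); m[:150]=0; m[215:]=0; m[:,:250]=0; m[:,480:]=0
    k,l,st,ce=cv2.connectedComponentsWithStats(m); print([x.round(1).tolist() for x,s in zip(ce[1:],st[1:]) if s[4]>40])
caps(c["img"]);caps(n)
cv2.imwrite("pics/e.png",np.clip(cv2.resize(n[150:290,220:500],None,fx=2.5,fy=2.5)[:,:,::-1]*1.5,0,255).astype(np.uint8))
E
```

```text
time: 9.48
eef_pos: [0.424, -0.3725, 0.0972]
tcp_rot: [-0.482, 0.521, -0.514, 0.482]
contact_force: [-0.2, 0.8, -0.8]
opening: 0.003
time: 9.9
eef_pos: [0.4285, -0.3781, 0.2293]
tcp_rot: [0.483, -0.512, 0.522, -0.482]
contact_force: [0.5, -0.2, 1.7]
opening: 0.002
time: 10.32
eef_pos: [0.3147, -0.5188, 0.2209]
tcp_rot: [-0.482, 0.517, -0.517, 0.482]
contact_force: [0.7, 0.0, -0.2]
opening: -0.0
time: 10.73
eef_pos: [0.2482, -0.6046, 0.2204]
tcp_rot: [-0.481, 0.518, -0.518, 0.482]
contact_force: [-0.6, -0.9, -0.5]
opening: 0.0
t 10.7333 p [ 0.2482 -0.6046  0.2204] open 3.5121327438428346e-05 F [-0.6 -0.9 -0.5]
[[-0.073, -0.0, 0.997], [-0.997, 0.001, -0.073], [-0.001, -1.0, -0.0]]
L board dx,dy mm -167.5 -483.3
M board dx,dy mm -167.5 -357.3
R board dx,dy mm -167.5 -231.3
[]
[]
```

View pics/e.png

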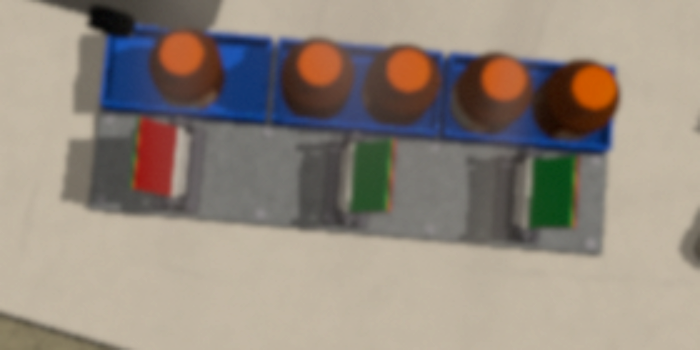

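The left tag is red at (155,155), the middle green at (372,175) and the right green at (552,190). The bottles look the same as before and the arm is clear, so I'm handing in.

```bash
python3 -c "
from plant import *
print(sign_off())"
```

```text
the job is handed in; nothing more can be done
None
```

All three tags were wrong, so I pushed each one over with the shut fingertips. The left tag (one-bottle bin) now shows red, and the middle and right tags (two bottles each) show green. I handed the job in at about 10.8 s.

- **Tags:** The last top picture shows red, green, green from left to right, each leaning fully to its side. I did not measure the hinge angles.
- **Forces:** The force readings, taken at the end of each move, stayed at about 2 N or less. With one reading per move, a brief peak could have been missed.
- **Bottles:** They look upright and unmoved in the pictures. My numeric check of the cap positions found no caps in either image because its colour threshold was too strict, so this rests on viewing alone.

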